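# Load the raw wheel castings onto the machining pallet

### The arm

A 7-joint arm with a two-finger parallel gripper is mounted at the origin on the work surface. World frame = base frame: x ahead of the robot, y to its left, z up, the work surface at z = 0. Lengths are in m, angles in rad, forces in N, time in s.
With the tool pointing down it reaches from about 0.4 to 0.85 m from the base axis. Payload 10.4 kg.
Tool frame: the origin (TCP) lies on the centre line of the jaws, within the pads' length; the fingertips stand 11 mm ahead of it and the grasp point (between the pads) lies 8 mm behind it (tip_reach is the distance from the TCP to the fingertips, in m); z points along the fingers, y is the line along which they close (so a half turn about z gives the same grasp; the last joint's range is limited). The gripper opens to 85 mm and grips with 20 to 120 N. Pads are 22 mm wide; open, the fingers measure 114 mm over their backs; the gripper's body (76 mm by 85 mm) begins 54 mm behind the grasp point. The pads swing forward as they close: fully open they stand 13 mm farther back than shut.
Start: joints at [-1.255, 0.332, -0.065, 1.46, 0.022, 1.35, -0.088], TCP at [0.208, 0.589, 0.242] pointing down, gripper open.
Joint ranges: [-2.6, 2.6], [-0.5, 2.12], [-1.47, 1.34], [0.16, 2.42], [-1.27, 4.41], [0.06, 2.06], [-2.6, 2.6]. Speed limits (rad/s): [2.22, 2.22, 2.79, 2.79, 3.14, 3.14, 3.14].

### API

Orientations are given as a unit quaternion [x, y, z, w].
In Python, from workcell import get_obs, camera, hand_in, tip_reach gives the robot as it stands. The module is installed in compiled form; this text tells all that it offers.
- The arm moves only by the tool move_arm, never from a script. Its argument "plan" is a list of rows, each an object with "delta_pos": the shift along the tool's x, y, z in parts of the range, where 1.0 means 800 mm, a list of three; "turn": the turn, a rotation vector about the tool's x, y, z in shares of pi/2 rad (1.0 is pi/2 rad), a list of three; "fingers": the closure, from 0 (fully open) to 1 (shut). A call has 1 to 12 rows; each row is the pose to reach, as a shift and turn from the pose commanded when the call began, along the tool's axes at that moment; what a row does not reach only later rows make up. A row lasts 1/8 s, in which the tool goes at most 62.5 mm and 10.7 degrees, less where a joint would pass 70% of its speed; a pose out of reach is approached as far as the arm can. Shift and turn numbers lie between -1 and 1, and a call with a number outside is refused. A call with a gripper value outside its range is refused whole. The fingers move at their own pace and stop on an object; "force" is the grip in N (left out, the last holds). Time passes only in rows, so rows that repeat a pose let the fingers close. It gives the time, the measured TCP pose, the force, the opening and the grip force at its end, in the units of the state.
- get_obs(): the state, without advancing time (a new reading comes with each control period).
- camera(name): name is "scene" or "top"; returns a dict with "color" (480x640x3 uint8, red, green, blue), "range_z" (480x640 float32, m along the optical axis (not along the pixel's ray), 0 where there is no reading), "fx", "fy", "cx", "cy" (pixels), "R" (3x3) and "t" (3): a world point X has camera coordinates R X + t. Camera axes: x right, y down, z forward; pixel columns grow to the right and rows downward; lengths in m; the calibration is good to about 2 mm. A picture is of the moment at which its call begins.
- hand_in(): hands the job in; it is judged then, once.
The state is a dict: "clock": time; "joint_pos": joint angles; "joint_velocities": joint speeds; "tau": joint torques, N m; "position": TCP position; "ee_rot": TCP orientation; "ft_force": force on the tool from outside, world axes, zero at the start; "torque": the same for the moment, N m; "grip_width": opening from 0.0 (shut) to 1.0 (fully open); "grasp_force": force on a finger pad.
Only numpy, scipy, OpenCV 4.12 (cv2) and the standard library are available. Lean on these libraries where they do the work, as an engineer would, in place of code of your own. Each camera call takes 0.05 s, during which the arm holds its last target. There are 200 camera calls.

### The job

Load the three red raw wheel castings for machining: carry them one at a time, the largest first, then the medium one and the smallest last, and set each down (do not drop it) flat and centred on the locating ring that has its own diameter. Leave the two bright machined wheels standing where they are.

Things in the scene. Friction and masses are not known exactly. Their poses are not given: they have to be found in the camera images.
- casting_large: large raw wheel casting, loose, dull red primer, 0.75 kg (+-15 %): round dish 98 mm across, rim 26 mm high (12 mm wall, floor 12 mm thick), in its middle an upright round hub boss 26 mm thick, its top 62 mm above the underside (36 mm above the rim): grip this from above. Origin: centre of the flat underside, z up. Stands on the raw pallet.
- casting_medium: medium raw wheel casting, loose, dull red primer, 0.50 kg (+-15 %): round dish 80 mm across, rim 26 mm high (10 mm wall, floor 12 mm thick), in its middle an upright round hub boss 26 mm thick, its top 62 mm above the underside (36 mm above the rim): grip this from above. Origin: centre of the flat underside, z up. Stands on the raw pallet.
- casting_small: small raw wheel casting, loose, dull red primer, 0.30 kg (+-15 %): round dish 62 mm across, rim 26 mm high (8 mm wall, floor 12 mm thick), in its middle an upright round hub boss 26 mm thick, its top 62 mm above the underside (36 mm above the rim): grip this from above. Origin: centre of the flat underside, z up. Stands on the raw pallet.
- ring_large: the large locating ring, fixed flat on the other pallet: a bright steel ring with a dark middle, 98 mm outside diameter (the same as the large casting) and 6 mm thick; nothing sticks up from it and it does not centre the casting by itself. Origin: centre of its underside, on the pallet's top, so the seating face is 6 mm above it; z up.
- ring_medium: the medium locating ring, fixed flat on the other pallet: a bright steel ring with a dark middle, 80 mm outside diameter (the same as the medium casting) and 6 mm thick; nothing sticks up from it and it does not centre the casting by itself. Origin: centre of its underside, on the pallet's top, so the seating face is 6 mm above it; z up.
- ring_small: the small locating ring, fixed flat on the other pallet: a bright steel ring with a dark middle, 62 mm outside diameter (the same as the small casting) and 6 mm thick; nothing sticks up from it and it does not centre the casting by itself. Origin: centre of its underside, on the pallet's top, so the seating face is 6 mm above it; z up.
- machined_a: a finished machined wheel, loose, 0.9 kg, bright bare steel, standing among the raw castings: 34 mm high, 78 mm in diameter with a 90 mm flange 9 mm high at the bottom, flat top with a dark bore, no hub boss. To be left alone. Origin: centre of its underside, on the pallet's top; z up.
- machined_b: a finished machined wheel, loose, 0.9 kg, bright bare steel, standing among the locating rings: 34 mm high, 78 mm in diameter with a 90 mm flange 9 mm high at the bottom, flat top with a dark bore, no hub boss. To be left alone. Origin: centre of its underside, on the pallet's top; z up.
- pallet_raw: the fixed aluminium plate that the castings stand on, 280 x 280 x 15 mm, with small dark bolt holes; it may be on the left or the right. Origin: centre of its underside, on the work surface; its top is 15 mm above; x and y along its edges.
- pallet_load: the fixed aluminium plate that carries the locating rings, the same size, 280 x 280 x 15 mm, beside the other. Origin: centre of its underside, on the work surface; its top is 15 mm above; x and y along its edges.
Mind the look-alikes: they are no part of the job. Leave any blue look-alike of the casting_small alone.

How it is judged:
On the way, in this order (a step that is already met when the one before it is completed fails the run):
1. the large casting stands released, flat and centred on the large ring (horizontal distance between casting_large and ring_large below 0.01 m and z of casting_large in the frame of ring_large between 0.003 and 0.009 m and angle between casting_large's own z axis and vertical below 0.08 rad and contact force between the fingers and casting_large below 0.1 N and linear speed of casting_large below 0.02 m/s), for 0.2 s.
2. the medium casting stands released, flat and centred on the medium ring (horizontal distance between casting_medium and ring_medium below 0.01 m and z of casting_medium in the frame of ring_medium between 0.003 and 0.009 m and angle between casting_medium's own z axis and vertical below 0.08 rad and contact force between the fingers and casting_medium below 0.1 N and linear speed of casting_medium below 0.02 m/s), for 0.2 s.
3. the small casting stands released, flat and centred on the small ring (horizontal distance between casting_small and ring_small below 0.01 m and z of casting_small in the frame of ring_small between 0.003 and 0.009 m and angle between casting_small's own z axis and vertical below 0.08 rad and contact force between the fingers and casting_small below 0.1 N and linear speed of casting_small below 0.02 m/s), for 0.2 s.
At the end, for the whole second after the job is handed in: Each of the three castings stands released and at rest on the ring of its own diameter, its centre within 10 mm of the ring's centre, lying on the ring (underside within 3 mm of its 6 mm high face) and tilted less than 0.08 rad; both machined wheels are within 15 mm of where they started (all of step 1 and all of step 2 and all of step 3 and distance of each of machined_a, machined_b from where it was at the start of the episode below 0.015 m); the robot touches nothing.
It fails at once if a machined wheel is pushed 15 mm or more from its place, lifted away or tipped over (distance of any of machined_a, machined_b from where it was at the start of the episode above 0.015 m or angle between any of machined_a, machined_b's own z axis and vertical above 0.4 rad).
It fails at once if a casting is dropped: it falls free of the fingers at more than 0.6 m/s (about 20 mm of fall) ((contact force between the fingers and casting_large below 0.05 N and linear speed of casting_large above 0.6 m/s) or (contact force between the fingers and casting_medium below 0.05 N and linear speed of casting_medium above 0.6 m/s) or (contact force between the fingers and casting_small below 0.05 N and linear speed of casting_small above 0.6 m/s)).
It also fails if it takes over 96 s, if anything falls off the work surface, if the arm or the gripper's body presses on something with over 40 N, if the wrist force passes 120 N, or if a joint passes its speed limit or range.

## Working session

There is one attempt and no reset: what is moved stays moved. The work goes in short steps, Python scripts to look and compute and a tool call to move; the robot and the scene stay as the last step left them, time stands still between calls to the robot, and variables do not carry over. Pictures are saved under pics/ and viewed, at most 14 in all, crops included, and the job is handed in when it is done.

Besides the shell and the picture viewer there is one more tool, called after "Request:" as a command line: name --argument value ..., lists and objects as JSON in quotes. move_arm: Moves the arm, as the interface text tells. Its arguments: {"type":"object","properties":{"plan":{"type":"array","items":{"type":"object","properties":{"delta_pos":{"type":"array","items":{"type":"number"}},"turn":{"type":"array","items":{"type":"number"}},"fingers":{"type":"number"}}}},"force":{"type":"number"}},"required":["plan"]}

```bash
mkdir -p pics
python3 - <<'E'
from workcell import *
import cv2,numpy as np
o=get_obs();print({k:np.round(v,3) for k,v in o.items()},tip_reach)
for n in("top","scene"):
    c=camera(n);cv2.imwrite(f"pics/{n}0.png",c["color"][:,:,::-1]);np.savez(f"{n}0.npz",**c)
    print(n,c["fx"],c["fy"],c["cx"],c["cy"],-c["R"].T@c["t"],c["R"].round(3).tolist())
E
```

```text
{'clock': np.float64(0.0), 'joint_pos': array([-1.255,  0.333, -0.065,  1.461,  0.022,  1.35 , -0.088]), 'joint_velocities': array([-0.   ,  0.001, -0.001, -0.   ,  0.   ,  0.001,  0.001]), 'tau': array([ 0.0000e+00, -6.2545e+01,  5.0000e-02, -3.9160e+01,  1.6000e-02,
        1.0000e-02,  0.0000e+00]), 'position': array([0.208, 0.589, 0.242]), 'ee_rot': array([ 0.169,  0.986, -0.001, -0.   ]), 'ft_force': array([ 0.129, -0.106, -0.203]), 'torque': array([-0.02 ,  0.015, -0.019]), 'grasp_force': np.float64(0.0), 'grip_width': np.float64(1.0)} 0.011
top 599.3277151741362 599.3277151741362 325.1353996794496 235.96428544771447 [0.4750779  0.08772568 1.17731773] [[-0.029, -1.0, 0.008], [-0.997, 0.029, -0.076], [0.076, -0.01, -0.997]]
scene 496.79163355929063 496.79163355929063 325.86702178494716 235.26413849591094 [1.20588659 0.27143751 0.84270169] [[-0.324, 0.946, 0.018], [0.709, 0.255, -0.657], [-0.626, -0.2, -0.754]]
```

View pics/top0.png

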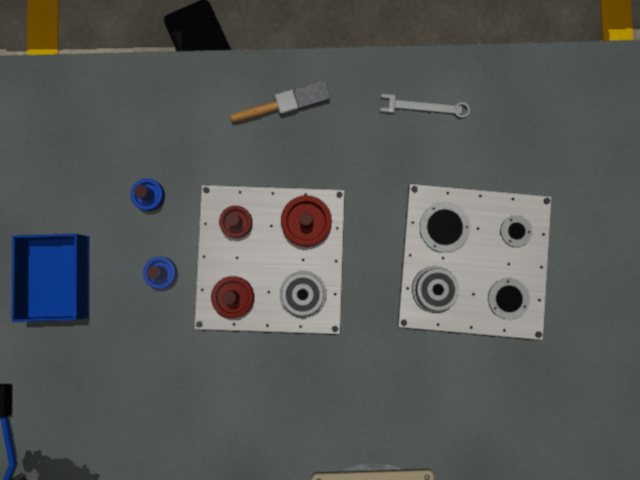

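View pics/scene0.png

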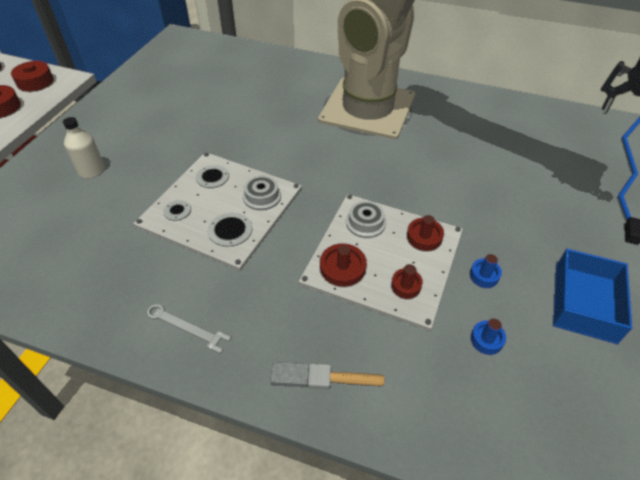

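The pictures show, in the top view: the large casting at (306,220), small (236,222) and medium (233,297), with machined_a at (303,294). The rings are large (445,228), small (516,231) and medium (508,298), with machined_b at (436,290). The blue look-alikes are at far left.

```bash
cat > h.py <<'E'
import numpy as np,cv2
def world(c):
    v,u=np.mgrid[:480,:640];z=c["range_z"]
    P=np.stack([(u-c["cx"])/c["fx"]*z,(v-c["cy"])/c["fy"]*z,z],-1)
    return (P-c["t"])@c["R"]
def ray(c,u,v,h):
    d=c["R"].T@np.array([(u-c["cx"])/c["fx"],(v-c["cy"])/c["fy"],1]);o=-c["R"].T@c["t"]
    return (o+d*(h-o[2])/d[2])[:2]
def pix(c,X):
    q=c["R"]@np.array(X)+c["t"];return q[0]/q[2]*c["fx"]+c["cx"],q[1]/q[2]*c["fy"]+c["cy"]
def measure(c,verbose=True):
    W=world(c);hsv=cv2.cvtColor(c["color"],cv2.COLOR_RGB2HSV);res=[]
    red=(((hsv[...,0]<12)|(hsv[...,0]>168))&(hsv[...,1]>100)&(W[...,2]>.008)&(W[...,0]>.3)&(W[...,0]<.8)&(abs(W[...,1])<.42)).astype(np.uint8)
    n,l,s,_=cv2.connectedComponentsWithStats(red)
    for i in range(1,n):
        if s[i,4]<150:continue
        m=l==i;top=W[m&(W[...,2]>.068)];rim=W[m&(W[...,2]>.033)&(W[...,2]<.050)]
        if len(top)<10 or len(rim)<30: continue
        (x,y),r=cv2.minEnclosingCircle(np.float32(rim[:,:2]))
        tv,tu=np.nonzero(m&(W[...,2]>.068))
        e=cv2.fitEllipse(cv2.findContours(m.astype(np.uint8),0,1)[0][0])[0]
        print("cast",s[i,:4],"rim",np.round([x,y,r],4),"z",np.median(rim[:,2]).round(4),"hub",np.median(top,0).round(4),ray(c,tu.mean(),tv.mean(),top[:,2].mean()).round(4),"ell",np.round(e))
    dark=((c["color"].max(2)<60)&(abs(W[...,2]-.018)<.03)&(W[...,0]>.3)&(W[...,0]<.8)&(abs(W[...,1])<.42)).astype(np.uint8)
    for k in cv2.findContours(dark,0,1)[0]:
        a=cv2.contourArea(k)
        if a<60 or len(k)<5:continue
        M=cv2.moments(k);u,v=M["m10"]/a,M["m01"]/a
        print("dark",a,(round(u,1),round(v,1)),"z",W[int(v),int(u)].round(4),ray(c,u,v,.021).round(4),ray(c,u,v,.015).round(4))
E
python3 - <<'E'
from h import *
for n in("top","scene"):
    print(n);measure(dict(np.load(n+"0.npz")))
E
```

```text
top
cast [281 195  50  52] rim [0.5932 0.1116 0.0486] z 0.0415 hub [0.5931 0.1108 0.0779] [0.5885 0.1109] ell [306. 221.]
cast [220 206  32  32] rim [0.5953 0.2465 0.0304] z 0.0416 hub [0.5969 0.2451 0.0782] [0.5933 0.2421] ell [235. 221.]
cast [211 277  42  41] rim [0.4523 0.255  0.0395] z 0.0416 hub [0.4542 0.2543 0.0779] [0.4538 0.2476] ell [232. 297.]
dark 499.5 (508.7, 298.4) z [ 0.4337 -0.2718  0.023 ] [ 0.4329 -0.2738] [ 0.4326 -0.2757]
dark 189.0 (516.4, 230.5) z [ 0.5642 -0.2941  0.0236] [ 0.5634 -0.2957] [ 0.5639 -0.2977]
dark 65.0 (306.1, 228.5) z [0.5794 0.1123 0.0275] [0.579  0.1123] [0.5795 0.1124]
dark 901.5 (444.6, 226.7) z [ 0.5763 -0.1555  0.0204] [ 0.5748 -0.1564] [ 0.5753 -0.1577]
dark 79.0 (158.2, 205.2) z [0.6336 0.399  0.0169] [0.6327 0.3974] [0.6335 0.399 ]
scene
cast [408 216  36  34] rim [0.455  0.2572 0.041 ] z 0.0404 hub [0.4582 0.2569 0.0761] [0.4577 0.257 ] ell [425. 233.]
cast [320 244  46  42] rim [0.5955 0.1142 0.0503] z 0.0405 hub [0.5979 0.1139 0.0768] [0.5972 0.1138] ell [343. 264.]
cast [392 265  30  33] rim [0.5988 0.2485 0.0306] z 0.0406 hub [0.6024 0.249  0.0764] [0.6013 0.2489] ell [407. 282.]
dark 454.0 (229.4, 228.0) z [ 0.575  -0.1558  0.0202] [ 0.5754 -0.1545] [ 0.5708 -0.1576]
dark 70.0 (176.4, 209.1) z [ 0.5648 -0.2937  0.0223] [ 0.5636 -0.2936] [ 0.5589 -0.2977]
dark 157.5 (211.7, 175.2) z [ 0.435  -0.2726  0.0225] [ 0.4337 -0.2717] [ 0.4281 -0.2756]
```

Units first: shifts go in shares of 800 mm and turns go in shares of pi/2 rad. So -0.522 m / 0.8 = -0.6525, -0.333 m / 0.8 = -0.4163, -0.34 rad / 1.5708 = -0.2165.

Request:
move_arm --plan '[{"delta_pos": [-0.0588, -0.0363, 0.0038], "turn": [0, 0, -0.0197]}, {"delta_pos": [-0.1188, -0.0725, 0.0088], "turn": [0, 0, -0.0395]}, {"delta_pos": [-0.1775, -0.1088, 0.0138], "turn": [0, 0, -0.0592]}, {"delta_pos": [-0.2375, -0.145, 0.0175], "turn": [0, 0, -0.0789]}, {"delta_pos": [-0.2963, -0.1813, 0.0225], "turn": [0, 0, -0.0987]}, {"delta_pos": [-0.3563, -0.2188, 0.0275], "turn": [0, 0, -0.1184]}, {"delta_pos": [-0.4163, -0.255, 0.0313], "turn": [0, 0, -0.1381]}, {"delta_pos": [-0.475, -0.2913, 0.0363], "turn": [0, 0, -0.1579]}, {"delta_pos": [-0.535, -0.3275, 0.04], "turn": [0, 0, -0.1776]}, {"delta_pos": [-0.5938, -0.3638, 0.045], "turn": [0, 0, -0.1974]}, {"delta_pos": [-0.6525, -0.4, 0.05], "turn": [0, 0, -0.2165]}, {"delta_pos": [-0.6525, -0.4, 0.05], "turn": [0, 0, -0.2165]}]' --force 60

```text
validation failed for argument at $.pl...
```

To row units: -0.522 m / 0.8 = -0.6525, -0.475 m / 0.8 = -0.5938, -0.34 rad / 1.5708 = -0.2165.

Request:
move_arm --plan '[{"delta_pos": [-0.0588, -0.0363, 0.0038], "turn": [0, 0, -0.0197], "fingers": 0.0}, {"delta_pos": [-0.1188, -0.0725, 0.0088], "turn": [0, 0, -0.0395], "fingers": 0.0}, {"delta_pos": [-0.1775, -0.1088, 0.0138], "turn": [0, 0, -0.0592], "fingers": 0.0}, {"delta_pos": [-0.2375, -0.145, 0.0175], "turn": [0, 0, -0.0789], "fingers": 0.0}, {"delta_pos": [-0.2963, -0.1813, 0.0225], "turn": [0, 0, -0.0987], "fingers": 0.0}, {"delta_pos": [-0.3563, -0.2188, 0.0275], "turn": [0, 0, -0.1184], "fingers": 0.0}, {"delta_pos": [-0.4163, -0.255, 0.0313], "turn": [0, 0, -0.1381], "fingers": 0.0}, {"delta_pos": [-0.475, -0.2913, 0.0363], "turn": [0, 0, -0.1579], "fingers": 0.0}, {"delta_pos": [-0.535, -0.3275, 0.04], "turn": [0, 0, -0.1776], "fingers": 0.0}, {"delta_pos": [-0.5938, -0.3638, 0.045], "turn": [0, 0, -0.1974], "fingers": 0.0}, {"delta_pos": [-0.6525, -0.4, 0.05], "turn": [0, 0, -0.2165], "fingers": 0.0}, {"delta_pos": [-0.6525, -0.4, 0.05], "turn": [0, 0, -0.2165], "fingers": 0.0}]' --force 60

```text
clock: 1.6
position: [0.5953, 0.1088, 0.2014]
ee_rot: [0.003, 1.0, -0.001, -0.0]
ft_force: [0.4, -0.4, 0.3]
grip_width: 1.001
grasp_force: 0.0
```

To row units: 0.142 m / 0.8 = 0.1775, 0.004 m / 0.8 = 0.005.

Request:
move_arm --plan '[{"delta_pos": [0.0013, 0.005, 0.05], "turn": [0, 0, 0], "fingers": 0.0}, {"delta_pos": [0.0013, 0.005, 0.1], "turn": [0, 0, 0], "fingers": 0.0}, {"delta_pos": [0.0013, 0.005, 0.1375], "turn": [0, 0, 0], "fingers": 0.0}, {"delta_pos": [0.0013, 0.005, 0.1625], "turn": [0, 0, 0], "fingers": 0.0}, {"delta_pos": [0.0013, 0.005, 0.1775], "turn": [0, 0, 0], "fingers": 0.0}, {"delta_pos": [0.0013, 0.005, 0.1775], "turn": [0, 0, 0], "fingers": 0.0}, {"delta_pos": [0.0013, 0.005, 0.1775], "turn": [0, 0, 0], "fingers": 0.0}]'

```text
clock: 2.48
position: [0.5934, 0.1184, 0.0614]
ee_rot: [-0.001, 1.0, 0.0, 0.001]
ft_force: [0.1, -0.1, 0.5]
grip_width: 0.999
grasp_force: 0.0
```

Request:
move_arm --plan '[{"delta_pos": [0, 0, 0], "turn": [0, 0, 0], "fingers": 0.4}, {"delta_pos": [0, 0, 0], "turn": [0, 0, 0], "fingers": 0.6}, {"delta_pos": [0, 0, 0], "turn": [0, 0, 0], "fingers": 0.8}, {"delta_pos": [0, 0, 0], "turn": [0, 0, 0], "fingers": 1.0}, {"delta_pos": [0, 0, 0], "turn": [0, 0, 0], "fingers": 1.0}, {"delta_pos": [0, 0, 0], "turn": [0, 0, 0], "fingers": 1.0}, {"delta_pos": [0, 0, 0], "turn": [0, 0, 0], "fingers": 1.0}, {"delta_pos": [0, 0, 0], "turn": [0, 0, 0], "fingers": 1.0}, {"delta_pos": [0, 0, 0], "turn": [0, 0, 0], "fingers": 1.0}, {"delta_pos": [0, 0, 0], "turn": [0, 0, 0], "fingers": 1.0}]'

```text
clock: 3.72
position: [0.5931, 0.1173, 0.0609]
ee_rot: [-0.0, 1.0, -0.0, 0.0]
ft_force: [-1.1, -3.7, 5.9]
grip_width: 0.282
grasp_force: 58.7
```

To row units: -0.14 m / 0.8 = -0.175, -0.135 m / 0.8 = -0.1688.

Request:
move_arm --plan '[{"delta_pos": [0, 0, 0], "turn": [0, 0, 0], "fingers": 1.0}, {"delta_pos": [0, 0, -0.0063], "turn": [0, 0, 0], "fingers": 1.0}, {"delta_pos": [0, 0, -0.0188], "turn": [0, 0, 0], "fingers": 1.0}, {"delta_pos": [0, 0, -0.0438], "turn": [0, 0, 0], "fingers": 1.0}, {"delta_pos": [0, 0, -0.075], "turn": [0, 0, 0], "fingers": 1.0}, {"delta_pos": [0, 0, -0.1125], "turn": [0, 0, 0], "fingers": 1.0}, {"delta_pos": [0, 0, -0.15], "turn": [0, 0, 0], "fingers": 1.0}, {"delta_pos": [0, 0, -0.1688], "turn": [0, 0, 0], "fingers": 1.0}, {"delta_pos": [0, 0, -0.175], "turn": [0, 0, 0], "fingers": 1.0}, {"delta_pos": [0, 0, -0.175], "turn": [0, 0, 0], "fingers": 1.0}]' --force 90

```text
clock: 4.97
position: [0.5924, 0.1182, 0.1997]
ee_rot: [-0.001, 1.0, -0.0, -0.0]
ft_force: [0.1, 0.4, -7.3]
grip_width: 0.275
grasp_force: 88.7
```

Run:
```python
from workcell import *
from h import *
o=get_obs();print(np.round(o["position"],4))
ims=[]
for n in("top","scene"):
    c=camera(n);np.savez(n+"1.npz",**c);u,v=map(int,pix(c,o["position"]))
    ims.append(cv2.resize(c["color"][max(v-75,0):v+75,max(0,u-100):u+100,::-1],(400,300)))
    print(n,u,v)
cv2.imwrite("pics/held1.png",np.hstack(ims))
```

```text
[0.5924 0.1182 0.1997]
top 299 210
scene 349 206
```

View pics/held1.png

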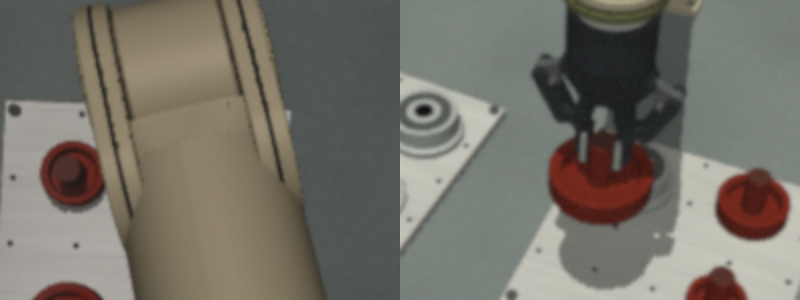

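The crop shows the large casting held level between the fingers in the scene view. In the top view the arm hides it. Next I measure its offset from the TCP in the scene image.

```bash
cat >> h.py <<'E'
def held(c,tcp):
    W=world(c);hsv=cv2.cvtColor(c["color"],cv2.COLOR_RGB2HSV)
    red=((hsv[...,0]<12)|(hsv[...,0]>168))&(hsv[...,1]>100)&(W[...,2]>.1)&(np.linalg.norm(W[...,:2]-tcp[:2],axis=-1)<.08)
    z=W[...,2][red];h,e=np.histogram(z,bins=np.arange(.1,.26,.002));zt=e[h.argmax()]+.001
    r=W[red&(abs(W[...,2]-zt)<.005)]
    (x,y),R=cv2.minEnclosingCircle(np.float32(r[:,:2]))
    A=np.c_[r[:,:2],np.ones(len(r))];s=np.linalg.lstsq(A,r[:,2],rcond=None)[0]
    print("held rim z",zt,"circle",round(x,4),round(y,4),round(R,4),"off",np.round([x-tcp[0],y-tcp[1]],4),"zrim-tcp",round(np.median(r[:,2])-tcp[2],4),"slope",s[:2].round(3))
E
python3 - <<'E'
from h import *
held(dict(np.load("scene1.npz")),np.array([.5924,.1182,.1997]))
E
```

```text
held rim z 0.17900000000000008 circle 0.5948 0.1209 0.0496 off [0.0024 0.0027] zrim-tcp -0.0209 slope [-0.008  0.001]
```

To row units: -0.275 m / 0.8 = -0.3438, 0.018 m / 0.8 = 0.0225.

Request:
move_arm --plan '[{"delta_pos": [0.0013, -0.0188, 0], "turn": [0, 0, 0], "fingers": 1.0}, {"delta_pos": [0.0038, -0.0563, 0], "turn": [0, 0, 0], "fingers": 1.0}, {"delta_pos": [0.0063, -0.1, 0], "turn": [0, 0, 0], "fingers": 1.0}, {"delta_pos": [0.01, -0.15, 0], "turn": [0, 0, 0], "fingers": 1.0}, {"delta_pos": [0.0125, -0.2, 0], "turn": [0, 0, 0], "fingers": 1.0}, {"delta_pos": [0.0163, -0.25, 0], "turn": [0, 0, 0], "fingers": 1.0}, {"delta_pos": [0.02, -0.3, 0], "turn": [0, 0, 0], "fingers": 1.0}, {"delta_pos": [0.0225, -0.3313, 0], "turn": [0, 0, 0], "fingers": 1.0}, {"delta_pos": [0.0225, -0.3438, 0], "turn": [0, 0, 0], "fingers": 1.0}, {"delta_pos": [0.0225, -0.3438, 0], "turn": [0, 0, 0], "fingers": 1.0}, {"delta_pos": [0.0225, -0.3438, 0], "turn": [0, 0, 0], "fingers": 1.0}]'

```text
clock: 6.45
position: [0.5753, -0.1552, 0.2001]
ee_rot: [-0.002, 1.0, 0.0, -0.0]
ft_force: [0.8, 0.4, -7.5]
grip_width: 0.276
grasp_force: 89.1
```

Run:
```python
from workcell import *
from h import *
o=get_obs();c=camera("scene");print(np.round(o["position"],4));held(c,o["position"])
```

```text
[ 0.5753 -0.1552  0.2001]
held rim z 0.17900000000000008 circle 0.5781 -0.1525 0.0493 off [0.0028 0.0027] zrim-tcp -0.0208 slope [-0.009 -0.003]
```

To row units: 0.13 m / 0.8 = 0.1625, -0.002 m / 0.8 = -0.0025.

Request:
move_arm --plan '[{"delta_pos": [0.0025, -0.0025, 0.025], "turn": [0, 0, 0], "fingers": 1.0}, {"delta_pos": [0.0025, -0.0025, 0.0625], "turn": [0, 0, 0], "fingers": 1.0}, {"delta_pos": [0.0025, -0.0025, 0.1], "turn": [0, 0, 0], "fingers": 1.0}, {"delta_pos": [0.0025, -0.0025, 0.1313], "turn": [0, 0, 0], "fingers": 1.0}, {"delta_pos": [0.0025, -0.0025, 0.15], "turn": [0, 0, 0], "fingers": 1.0}, {"delta_pos": [0.0025, -0.0025, 0.1588], "turn": [0, 0, 0], "fingers": 1.0}, {"delta_pos": [0.0025, -0.0025, 0.1625], "turn": [0, 0, 0], "fingers": 1.0}, {"delta_pos": [0.0025, -0.0025, 0.1625], "turn": [0, 0, 0], "fingers": 1.0}]'

```text
clock: 7.5
position: [0.5734, -0.1589, 0.0709]
ee_rot: [-0.001, 1.0, -0.0, 0.0]
ft_force: [0.1, -0.0, -6.7]
grip_width: 0.274
grasp_force: 89.1
```

To row units: 0.002 m / 0.8 = 0.0025, 0.001 m / 0.8 = 0.0013.

Request:
move_arm --plan '[{"delta_pos": [0, 0, 0.0013], "turn": [0, 0, 0], "fingers": 1.0}, {"delta_pos": [0, 0, 0.0025], "turn": [0, 0, 0], "fingers": 1.0}, {"delta_pos": [0, 0, 0.0025], "turn": [0, 0, 0], "fingers": 1.0}]'

```text
clock: 7.88
position: [0.573, -0.1588, 0.0683]
ee_rot: [-0.001, 1.0, 0.0, 0.0]
ft_force: [1.5, 0.3, -7.4]
grip_width: 0.276
grasp_force: 89.1
```

To row units: 0.002 m / 0.8 = 0.0025, -0.001 m / 0.8 = -0.0013.

Request:
move_arm --plan '[{"delta_pos": [-0.0013, 0.0013, 0.0013], "turn": [0, 0, 0], "fingers": 1.0}, {"delta_pos": [-0.0013, 0.0013, 0.0025], "turn": [0, 0, 0], "fingers": 1.0}, {"delta_pos": [-0.0013, 0.0013, 0.0025], "turn": [0, 0, 0], "fingers": 1.0}]'

```text
clock: 8.25
position: [0.5743, -0.1577, 0.0671]
ee_rot: [-0.001, 1.0, 0.0, 0.0]
ft_force: [-5.1, 1.7, 3.7]
grip_width: 0.277
grasp_force: 90.4
```

Contact: the load is now carried by the ring. Release, then raise the arm.

To row units: -0.133 m / 0.8 = -0.1663, -0.11 m / 0.8 = -0.1375.

Request:
move_arm --plan '[{"delta_pos": [0, 0, 0], "turn": [0, 0, 0], "fingers": 0.6}, {"delta_pos": [0, 0, 0], "turn": [0, 0, 0], "fingers": 0.3}, {"delta_pos": [0, 0, 0], "turn": [0, 0, 0], "fingers": 0.0}, {"delta_pos": [0, 0, 0], "turn": [0, 0, 0], "fingers": 0.0}, {"delta_pos": [0, 0, 0], "turn": [0, 0, 0], "fingers": 0.0}, {"delta_pos": [0, 0, 0], "turn": [0, 0, 0], "fingers": 0.0}, {"delta_pos": [0, 0, -0.0375], "turn": [0, 0, 0], "fingers": 0.0}, {"delta_pos": [0, 0, -0.0875], "turn": [0, 0, 0], "fingers": 0.0}, {"delta_pos": [0, 0, -0.1375], "turn": [0, 0, 0], "fingers": 0.0}, {"delta_pos": [0, 0, -0.1663], "turn": [0, 0, 0], "fingers": 0.0}, {"delta_pos": [0, 0, -0.1663], "turn": [0, 0, 0], "fingers": 0.0}]'

```text
clock: 9.62
position: [0.5749, -0.1581, 0.201]
ee_rot: [-0.001, 1.0, -0.0, 0.002]
ft_force: [0.7, -0.1, -0.3]
grip_width: 0.999
grasp_force: 0.0
```

Run:
```python
from workcell import *
from h import *
o=get_obs();c=camera("scene");print(np.round(o["position"],4));measure(c)
```

```text
[ 0.5749 -0.1581  0.201 ]
cast [206 205  44  38] rim [ 0.5768 -0.1563  0.0498] z 0.0443 hub [ 0.5806 -0.1533  0.0815] [ 0.58   -0.1538] ell [228. 223.]
cast [408 216  36  35] rim [0.4535 0.2568 0.0419] z 0.0403 hub [0.4589 0.2572 0.0759] [0.4578 0.2574] ell [425. 233.]
cast [392 266  30  32] rim [0.5988 0.2477 0.0311] z 0.0402 hub [0.6022 0.249  0.0768] [0.6015 0.2487] ell [407. 282.]
dark 68.0 (176.6, 209.0) z [ 0.5637 -0.2947  0.0209] [ 0.5635 -0.2934] [ 0.5588 -0.2975]
dark 158.5 (211.7, 175.3) z [ 0.4345 -0.2729  0.0221] [ 0.4339 -0.2716] [ 0.4282 -0.2756]
```

To row units: 0.414 m / 0.8 = 0.5175, 0.121 m / 0.8 = 0.1513.

Request:
move_arm --plan '[{"delta_pos": [0.0125, 0.0375, 0], "turn": [0, 0, 0], "fingers": 0.0}, {"delta_pos": [0.0275, 0.0938, 0], "turn": [0, 0, 0], "fingers": 0.0}, {"delta_pos": [0.045, 0.1563, 0], "turn": [0, 0, 0], "fingers": 0.0}, {"delta_pos": [0.065, 0.225, 0], "turn": [0, 0, 0], "fingers": 0.0}, {"delta_pos": [0.0838, 0.2875, 0], "turn": [0, 0, 0], "fingers": 0.0}, {"delta_pos": [0.1025, 0.35, 0], "turn": [0, 0, 0], "fingers": 0.0}, {"delta_pos": [0.1213, 0.4125, 0], "turn": [0, 0, 0], "fingers": 0.0}, {"delta_pos": [0.1388, 0.475, 0], "turn": [0, 0, 0], "fingers": 0.0}, {"delta_pos": [0.1513, 0.5175, 0], "turn": [0, 0, 0], "fingers": 0.0}, {"delta_pos": [0.1513, 0.5175, 0], "turn": [0, 0, 0], "fingers": 0.0}, {"delta_pos": [0.1513, 0.5175, 0], "turn": [0, 0, 0], "fingers": 0.0}]'

```text
clock: 11.05
position: [0.4524, 0.2551, 0.1982]
ee_rot: [-0.0, 1.0, -0.001, -0.001]
ft_force: [0.4, -0.3, -0.2]
grip_width: 0.999
grasp_force: 0.0
```

To row units: 0.138 m / 0.8 = 0.1725, -0.001 m / 0.8 = -0.0013.

Request:
move_arm --plan '[{"delta_pos": [-0.0013, 0, 0.05], "turn": [0, 0, 0], "fingers": 0.0}, {"delta_pos": [-0.0013, 0, 0.1], "turn": [0, 0, 0], "fingers": 0.0}, {"delta_pos": [-0.0013, 0, 0.1375], "turn": [0, 0, 0], "fingers": 0.0}, {"delta_pos": [-0.0013, 0, 0.1625], "turn": [0, 0, 0], "fingers": 0.0}, {"delta_pos": [-0.0013, 0, 0.1725], "turn": [0, 0, 0], "fingers": 0.0}, {"delta_pos": [-0.0013, 0, 0.1725], "turn": [0, 0, 0], "fingers": 0.0}, {"delta_pos": [-0.0013, 0, 0.1725], "turn": [0, 0, 0], "fingers": 0.0}]' --force 50

```text
clock: 11.92
position: [0.4541, 0.2561, 0.0622]
ee_rot: [-0.0, 1.0, 0.0, 0.001]
ft_force: [0.4, -0.3, -0.5]
grip_width: 1.001
grasp_force: 0.0
```

Request:
move_arm --plan '[{"delta_pos": [0, 0, 0], "turn": [0, 0, 0], "fingers": 0.4}, {"delta_pos": [0, 0, 0], "turn": [0, 0, 0], "fingers": 0.6}, {"delta_pos": [0, 0, 0], "turn": [0, 0, 0], "fingers": 0.8}, {"delta_pos": [0, 0, 0], "turn": [0, 0, 0], "fingers": 1.0}, {"delta_pos": [0, 0, 0], "turn": [0, 0, 0], "fingers": 1.0}, {"delta_pos": [0, 0, 0], "turn": [0, 0, 0], "fingers": 1.0}, {"delta_pos": [0, 0, 0], "turn": [0, 0, 0], "fingers": 1.0}, {"delta_pos": [0, 0, 0], "turn": [0, 0, 0], "fingers": 1.0}, {"delta_pos": [0, 0, 0], "turn": [0, 0, 0], "fingers": 1.0}]'

```text
clock: 13.05
position: [0.4536, 0.2562, 0.0617]
ee_rot: [-0.001, 1.0, 0.0, 0.0]
ft_force: [-1.6, -0.9, 5.6]
grip_width: 0.286
grasp_force: 49.0
```

To row units: -0.14 m / 0.8 = -0.175, -0.135 m / 0.8 = -0.1688.

Request:
move_arm --plan '[{"delta_pos": [0, 0, 0], "turn": [0, 0, 0], "fingers": 1.0}, {"delta_pos": [0, 0, -0.0063], "turn": [0, 0, 0], "fingers": 1.0}, {"delta_pos": [0, 0, -0.0188], "turn": [0, 0, 0], "fingers": 1.0}, {"delta_pos": [0, 0, -0.0438], "turn": [0, 0, 0], "fingers": 1.0}, {"delta_pos": [0, 0, -0.075], "turn": [0, 0, 0], "fingers": 1.0}, {"delta_pos": [0, 0, -0.1125], "turn": [0, 0, 0], "fingers": 1.0}, {"delta_pos": [0, 0, -0.15], "turn": [0, 0, 0], "fingers": 1.0}, {"delta_pos": [0, 0, -0.1688], "turn": [0, 0, 0], "fingers": 1.0}, {"delta_pos": [0, 0, -0.175], "turn": [0, 0, 0], "fingers": 1.0}, {"delta_pos": [0, 0, -0.175], "turn": [0, 0, 0], "fingers": 1.0}]' --force 80

```text
clock: 14.3
position: [0.4532, 0.2558, 0.2006]
ee_rot: [-0.001, 1.0, -0.0, -0.0]
ft_force: [0.3, -0.7, -5.7]
grip_width: 0.279
grasp_force: 78.8
```

To row units: -0.53 m / 0.8 = -0.6625, -0.505 m / 0.8 = -0.6313.

Request:
move_arm --plan '[{"delta_pos": [0, -0.025, 0], "turn": [0, 0, 0], "fingers": 1.0}, {"delta_pos": [0, -0.075, 0], "turn": [0, 0, 0], "fingers": 1.0}, {"delta_pos": [0, -0.1375, 0], "turn": [0, 0, 0], "fingers": 1.0}, {"delta_pos": [0, -0.2, 0], "turn": [0, 0, 0], "fingers": 1.0}, {"delta_pos": [0, -0.2625, 0], "turn": [0, 0, 0], "fingers": 1.0}, {"delta_pos": [0, -0.325, 0], "turn": [0, 0, 0], "fingers": 1.0}, {"delta_pos": [0, -0.3875, 0], "turn": [0, 0, 0], "fingers": 1.0}, {"delta_pos": [0.0063, -0.45, 0], "turn": [0, 0, 0], "fingers": 1.0}, {"delta_pos": [0.0125, -0.5125, 0], "turn": [0, 0, 0], "fingers": 1.0}, {"delta_pos": [0.0188, -0.575, 0], "turn": [0, 0, 0], "fingers": 1.0}, {"delta_pos": [0.025, -0.6313, 0], "turn": [0, 0, 0], "fingers": 1.0}, {"delta_pos": [0.025, -0.6625, 0], "turn": [0, 0, 0], "fingers": 1.0}]'

```text
clock: 15.8
position: [0.432, -0.277, 0.2006]
ee_rot: [0.001, 1.0, -0.0, -0.001]
ft_force: [-0.2, 0.1, -5.1]
grip_width: 0.275
grasp_force: 79.1
```

Request:
move_arm --plan '[{"delta_pos": [0, 0, 0], "turn": [0, 0, 0], "fingers": 1.0}, {"delta_pos": [0, 0, 0], "turn": [0, 0, 0], "fingers": 1.0}]'

```text
clock: 16.05
position: [0.4336, -0.2734, 0.2006]
ee_rot: [-0.001, 1.0, 0.0, -0.001]
ft_force: [-0.2, 1.2, -5.6]
grip_width: 0.275
grasp_force: 79.4
```

Run:
```python
from workcell import *
from h import *
o=get_obs();c=camera("scene");print(np.round(o["position"],4));held(c,o["position"])
```

```text
[ 0.4336 -0.2734  0.2006]
held rim z 0.17900000000000008 circle 0.4365 -0.2705 0.0397 off [0.0029 0.0029] zrim-tcp -0.0218 slope [-0.002 -0.002]
```

To row units: 0.131 m / 0.8 = 0.1638, 0.002 m / 0.8 = 0.0025.

Request:
move_arm --plan '[{"delta_pos": [0.0025, -0.0013, 0.025], "turn": [0, 0, 0], "fingers": 1.0}, {"delta_pos": [0.0025, -0.0013, 0.0625], "turn": [0, 0, 0], "fingers": 1.0}, {"delta_pos": [0.0025, -0.0013, 0.1], "turn": [0, 0, 0], "fingers": 1.0}, {"delta_pos": [0.0025, -0.0013, 0.1313], "turn": [0, 0, 0], "fingers": 1.0}, {"delta_pos": [0.0025, -0.0013, 0.15], "turn": [0, 0, 0], "fingers": 1.0}, {"delta_pos": [0.0025, -0.0013, 0.1588], "turn": [0, 0, 0], "fingers": 1.0}, {"delta_pos": [0.0025, -0.0013, 0.1625], "turn": [0, 0, 0], "fingers": 1.0}, {"delta_pos": [0.0025, -0.0013, 0.1638], "turn": [0, 0, 0], "fingers": 1.0}, {"delta_pos": [0.0025, -0.0013, 0.1638], "turn": [0, 0, 0], "fingers": 1.0}]'

```text
clock: 17.23
position: [0.4325, -0.2751, 0.0707]
ee_rot: [-0.001, 1.0, -0.0, 0.0]
ft_force: [0.1, -0.9, -5.0]
grip_width: 0.276
grasp_force: 79.6
```

To row units: 0.001 m / 0.8 = 0.0013.

Request:
move_arm --plan '[{"delta_pos": [0, 0, 0.0013], "turn": [0, 0, 0], "fingers": 1.0}, {"delta_pos": [0, 0, 0.0013], "turn": [0, 0, 0], "fingers": 1.0}]'

```text
clock: 17.48
position: [0.4322, -0.275, 0.0693]
ee_rot: [-0.001, 1.0, 0.0, 0.0]
ft_force: [-1.0, 0.0, -4.3]
grip_width: 0.276
grasp_force: 79.6
```

To row units: 0.002 m / 0.8 = 0.0025, 0.001 m / 0.8 = 0.0013.

Request:
move_arm --plan '[{"delta_pos": [0, 0.0013, 0.0013], "turn": [0, 0, 0], "fingers": 1.0}, {"delta_pos": [0, 0.0013, 0.0025], "turn": [0, 0, 0], "fingers": 1.0}, {"delta_pos": [0, 0.0013, 0.0025], "turn": [0, 0, 0], "fingers": 1.0}]'

```text
clock: 17.85
position: [0.4322, -0.2739, 0.0678]
ee_rot: [-0.001, 1.0, 0.0, 0.0]
ft_force: [-3.3, 2.9, 5.0]
grip_width: 0.279
grasp_force: 81.0
```

Seated; release and rise.

Request:
move_arm --plan '[{"delta_pos": [0, 0, 0], "turn": [0, 0, 0], "fingers": 0.6}, {"delta_pos": [0, 0, 0], "turn": [0, 0, 0], "fingers": 0.3}, {"delta_pos": [0, 0, 0], "turn": [0, 0, 0], "fingers": 0.0}, {"delta_pos": [0, 0, 0], "turn": [0, 0, 0], "fingers": 0.0}, {"delta_pos": [0, 0, 0], "turn": [0, 0, 0], "fingers": 0.0}, {"delta_pos": [0, 0, 0], "turn": [0, 0, 0], "fingers": 0.0}, {"delta_pos": [0, 0, -0.0375], "turn": [0, 0, 0], "fingers": 0.0}, {"delta_pos": [0, 0, -0.0875], "turn": [0, 0, 0], "fingers": 0.0}, {"delta_pos": [0, 0, -0.1375], "turn": [0, 0, 0], "fingers": 0.0}, {"delta_pos": [0, 0, -0.1663], "turn": [0, 0, 0], "fingers": 0.0}, {"delta_pos": [0, 0, -0.1663], "turn": [0, 0, 0], "fingers": 0.0}]'

```text
clock: 19.23
position: [0.433, -0.2744, 0.2018]
ee_rot: [-0.001, 1.0, -0.0, 0.002]
ft_force: [-0.4, 0.4, -0.8]
grip_width: 1.002
grasp_force: 0.0
```

Run:
```python
from workcell import *
from h import *
o=get_obs();c=camera("scene");print(np.round(o["position"],4));measure(c)
```

```text
[ 0.433  -0.2744  0.2018]
cast [195 153  33  31] rim [ 0.4338 -0.2707  0.0403] z 0.0438 hub [ 0.4377 -0.2684  0.0805] [ 0.437  -0.2689] ell [211. 169.]
cast [206 205  44  38] rim [ 0.5775 -0.1558  0.0502] z 0.0444 hub [ 0.5805 -0.153   0.0815] [ 0.58   -0.1537] ell [228. 224.]
cast [392 265  30  33] rim [0.5989 0.2492 0.031 ] z 0.0404 hub [0.6024 0.2486 0.0765] [0.6013 0.2487] ell [407. 282.]
dark 67.5 (176.4, 209.1) z [ 0.564  -0.2945  0.0213] [ 0.5637 -0.2936] [ 0.559  -0.2978]
```

To row units: 0.522 m / 0.8 = 0.6525, -0.164 m / 0.8 = -0.205.

Request:
move_arm --plan '[{"delta_pos": [-0.0125, 0.0375, 0], "turn": [0, 0, 0], "fingers": 0.0}, {"delta_pos": [-0.0313, 0.1, 0], "turn": [0, 0, 0], "fingers": 0.0}, {"delta_pos": [-0.0538, 0.1688, 0], "turn": [0, 0, 0], "fingers": 0.0}, {"delta_pos": [-0.075, 0.2375, 0], "turn": [0, 0, 0], "fingers": 0.0}, {"delta_pos": [-0.0963, 0.3063, 0], "turn": [0, 0, 0], "fingers": 0.0}, {"delta_pos": [-0.1188, 0.375, 0], "turn": [0, 0, 0], "fingers": 0.0}, {"delta_pos": [-0.14, 0.4438, 0], "turn": [0, 0, 0], "fingers": 0.0}, {"delta_pos": [-0.1613, 0.5125, 0], "turn": [0, 0, 0], "fingers": 0.0}, {"delta_pos": [-0.1825, 0.5813, 0], "turn": [0, 0, 0], "fingers": 0.0}, {"delta_pos": [-0.1975, 0.6313, 0], "turn": [0, 0, 0], "fingers": 0.0}, {"delta_pos": [-0.205, 0.6525, 0], "turn": [0, 0, 0], "fingers": 0.0}, {"delta_pos": [-0.205, 0.6525, 0], "turn": [0, 0, 0], "fingers": 0.0}]' --force 50

```text
clock: 20.78
position: [0.5951, 0.2484, 0.1988]
ee_rot: [-0.001, 1.0, -0.001, -0.001]
ft_force: [0.8, -1.4, 0.3]
grip_width: 0.998
grasp_force: 0.0
```

To row units: 0.07 m / 0.8 = 0.0875, 0.04 m / 0.8 = 0.05.

Request:
move_arm --plan '[{"delta_pos": [0, 0, 0.05], "turn": [0, 0, 0], "fingers": 0.0}, {"delta_pos": [0, 0, 0.0875], "turn": [0, 0, 0], "fingers": 0.0}, {"delta_pos": [0, 0, 0.0875], "turn": [0, 0, 0], "fingers": 0.0}]'

```text
clock: 21.15
position: [0.5942, 0.2453, 0.1281]
ee_rot: [0.001, 1.0, -0.001, -0.002]
ft_force: [0.5, -0.7, 0.6]
grip_width: 1.002
grasp_force: 0.0
```

Correct by (+0.003, +0.002) in world, and go down 68 mm.

To row units: 0.067 m / 0.8 = 0.0838, -0.003 m / 0.8 = -0.0038.

Request:
move_arm --plan '[{"delta_pos": [-0.0038, 0.0025, 0.0375], "turn": [0, 0, 0], "fingers": 0.0}, {"delta_pos": [-0.0038, 0.0025, 0.0688], "turn": [0, 0, 0], "fingers": 0.0}, {"delta_pos": [-0.0038, 0.0025, 0.0838], "turn": [0, 0, 0], "fingers": 0.0}, {"delta_pos": [-0.0038, 0.0025, 0.0838], "turn": [0, 0, 0], "fingers": 0.0}, {"delta_pos": [-0.0038, 0.0025, 0.0838], "turn": [0, 0, 0], "fingers": 0.0}]'

```text
clock: 21.78
position: [0.5994, 0.2503, 0.0649]
ee_rot: [-0.0, 1.0, 0.0, 0.001]
ft_force: [-0.1, -0.3, -0.3]
grip_width: 0.997
grasp_force: 0.0
```

Request:
move_arm --plan '[{"delta_pos": [0, 0, 0], "turn": [0, 0, 0], "fingers": 0.4}, {"delta_pos": [0, 0, 0], "turn": [0, 0, 0], "fingers": 0.6}, {"delta_pos": [0, 0, 0], "turn": [0, 0, 0], "fingers": 0.8}, {"delta_pos": [0, 0, 0], "turn": [0, 0, 0], "fingers": 1.0}, {"delta_pos": [0, 0, 0], "turn": [0, 0, 0], "fingers": 1.0}, {"delta_pos": [0, 0, 0], "turn": [0, 0, 0], "fingers": 1.0}, {"delta_pos": [0, 0, 0], "turn": [0, 0, 0], "fingers": 1.0}, {"delta_pos": [0, 0, 0], "turn": [0, 0, 0], "fingers": 1.0}, {"delta_pos": [0, 0, 0], "turn": [0, 0, 0], "fingers": 1.0}]'

```text
clock: 22.9
position: [0.5988, 0.2503, 0.0637]
ee_rot: [-0.001, 1.0, 0.0, 0.0]
ft_force: [-1.0, -1.2, 5.2]
grip_width: 0.288
grasp_force: 49.4
```

To row units: -0.14 m / 0.8 = -0.175, -0.135 m / 0.8 = -0.1688.

Request:
move_arm --plan '[{"delta_pos": [0, 0, 0], "turn": [0, 0, 0], "fingers": 1.0}, {"delta_pos": [0, 0, -0.0063], "turn": [0, 0, 0], "fingers": 1.0}, {"delta_pos": [0, 0, -0.0188], "turn": [0, 0, 0], "fingers": 1.0}, {"delta_pos": [0, 0, -0.0438], "turn": [0, 0, 0], "fingers": 1.0}, {"delta_pos": [0, 0, -0.075], "turn": [0, 0, 0], "fingers": 1.0}, {"delta_pos": [0, 0, -0.1125], "turn": [0, 0, 0], "fingers": 1.0}, {"delta_pos": [0, 0, -0.15], "turn": [0, 0, 0], "fingers": 1.0}, {"delta_pos": [0, 0, -0.1688], "turn": [0, 0, 0], "fingers": 1.0}, {"delta_pos": [0, 0, -0.175], "turn": [0, 0, 0], "fingers": 1.0}, {"delta_pos": [0, 0, -0.175], "turn": [0, 0, 0], "fingers": 1.0}]' --force 80

```text
clock: 24.15
position: [0.5983, 0.2501, 0.2027]
ee_rot: [-0.001, 1.0, -0.0, -0.0]
ft_force: [-0.1, -0.4, -3.1]
grip_width: 0.276
grasp_force: 78.6
```

Request:
move_arm --plan '[{"delta_pos": [0.0025, -0.025, 0], "turn": [0, 0, 0], "fingers": 1.0}, {"delta_pos": [0.005, -0.075, 0], "turn": [0, 0, 0], "fingers": 1.0}, {"delta_pos": [0.0088, -0.1375, 0], "turn": [0, 0, 0], "fingers": 1.0}, {"delta_pos": [0.0125, -0.2, 0], "turn": [0, 0, 0], "fingers": 1.0}, {"delta_pos": [0.0175, -0.2625, 0], "turn": [0, 0, 0], "fingers": 1.0}, {"delta_pos": [0.0213, -0.325, 0], "turn": [0, 0, 0], "fingers": 1.0}, {"delta_pos": [0.025, -0.3875, 0], "turn": [0, 0, 0], "fingers": 1.0}, {"delta_pos": [0.03, -0.45, 0], "turn": [0, 0, 0], "fingers": 1.0}, {"delta_pos": [0.0338, -0.5125, 0], "turn": [0, 0, 0], "fingers": 1.0}, {"delta_pos": [0.0375, -0.575, 0], "turn": [0, 0, 0], "fingers": 1.0}, {"delta_pos": [0.0425, -0.6375, 0], "turn": [0, 0, 0], "fingers": 1.0}, {"delta_pos": [0.045, -0.6825, 0], "turn": [0, 0, 0], "fingers": 1.0}]'

```text
clock: 25.65
position: [0.561, -0.2994, 0.2025]
ee_rot: [0.001, 1.0, -0.0, -0.001]
ft_force: [1.1, 0.6, -3.8]
grip_width: 0.279
grasp_force: 78.8
```

Request:
move_arm --plan '[{"delta_pos": [0, 0, 0], "turn": [0, 0, 0], "fingers": 1.0}, {"delta_pos": [0, 0, 0], "turn": [0, 0, 0], "fingers": 1.0}]'

```text
clock: 25.9
position: [0.5625, -0.2957, 0.2025]
ee_rot: [-0.0, 1.0, 0.0, -0.001]
ft_force: [0.3, 0.5, -3.3]
grip_width: 0.28
grasp_force: 78.9
```

Run:
```python
from workcell import *
from h import *
o=get_obs();c=camera("scene");print(np.round(o["position"],4));held(c,o["position"])
```

```text
[ 0.5625 -0.2957  0.2025]
held rim z 0.17900000000000008 circle 0.5627 -0.2927 0.0308 off [0.0002 0.003 ] zrim-tcp -0.0238 slope [-0.007 -0.007]
```

To row units: 0.131 m / 0.8 = 0.1638, -0.002 m / 0.8 = -0.0025.

Request:
move_arm --plan '[{"delta_pos": [-0.0025, 0, 0.025], "turn": [0, 0, 0], "fingers": 1.0}, {"delta_pos": [-0.0025, 0, 0.0625], "turn": [0, 0, 0], "fingers": 1.0}, {"delta_pos": [-0.0025, 0, 0.1], "turn": [0, 0, 0], "fingers": 1.0}, {"delta_pos": [-0.0025, 0, 0.1313], "turn": [0, 0, 0], "fingers": 1.0}, {"delta_pos": [-0.0025, 0, 0.15], "turn": [0, 0, 0], "fingers": 1.0}, {"delta_pos": [-0.0025, 0, 0.1588], "turn": [0, 0, 0], "fingers": 1.0}, {"delta_pos": [-0.0025, 0, 0.1625], "turn": [0, 0, 0], "fingers": 1.0}, {"delta_pos": [-0.0025, 0, 0.1638], "turn": [0, 0, 0], "fingers": 1.0}, {"delta_pos": [-0.0025, 0, 0.1638], "turn": [0, 0, 0], "fingers": 1.0}]'

```text
clock: 27.08
position: [0.5655, -0.296, 0.0729]
ee_rot: [-0.001, 1.0, -0.0, 0.0]
ft_force: [-0.2, -0.0, -3.8]
grip_width: 0.279
grasp_force: 78.9
```

To row units: 0.001 m / 0.8 = 0.0013.

Request:
move_arm --plan '[{"delta_pos": [0, 0, 0.0013], "turn": [0, 0, 0], "fingers": 1.0}, {"delta_pos": [0, 0, 0.0013], "turn": [0, 0, 0], "fingers": 1.0}]'

```text
clock: 27.32
position: [0.5652, -0.2958, 0.0714]
ee_rot: [-0.001, 1.0, 0.0, 0.0]
ft_force: [-0.3, 0.1, -3.5]
grip_width: 0.278
grasp_force: 78.9
```

To row units: 0.002 m / 0.8 = 0.0025, 0.001 m / 0.8 = 0.0013.

Request:
move_arm --plan '[{"delta_pos": [0.0013, 0, 0.0013], "turn": [0, 0, 0], "fingers": 1.0}, {"delta_pos": [0.0013, 0, 0.0025], "turn": [0, 0, 0], "fingers": 1.0}, {"delta_pos": [0.0013, 0, 0.0025], "turn": [0, 0, 0], "fingers": 1.0}]'

```text
clock: 27.7
position: [0.5641, -0.2959, 0.0698]
ee_rot: [-0.001, 1.0, 0.0, 0.0]
ft_force: [-2.5, 2.8, 4.5]
grip_width: 0.277
grasp_force: 79.9
```

To row units: -0.133 m / 0.8 = -0.1663, -0.11 m / 0.8 = -0.1375.

Request:
move_arm --plan '[{"delta_pos": [0, 0, 0], "turn": [0, 0, 0], "fingers": 0.6}, {"delta_pos": [0, 0, 0], "turn": [0, 0, 0], "fingers": 0.3}, {"delta_pos": [0, 0, 0], "turn": [0, 0, 0], "fingers": 0.0}, {"delta_pos": [0, 0, 0], "turn": [0, 0, 0], "fingers": 0.0}, {"delta_pos": [0, 0, 0], "turn": [0, 0, 0], "fingers": 0.0}, {"delta_pos": [0, 0, 0], "turn": [0, 0, 0], "fingers": 0.0}, {"delta_pos": [0, 0, -0.0375], "turn": [0, 0, 0], "fingers": 0.0}, {"delta_pos": [0, 0, -0.0875], "turn": [0, 0, 0], "fingers": 0.0}, {"delta_pos": [0, 0, -0.1375], "turn": [0, 0, 0], "fingers": 0.0}, {"delta_pos": [0, 0, -0.1663], "turn": [0, 0, 0], "fingers": 0.0}, {"delta_pos": [0, 0, -0.1663], "turn": [0, 0, 0], "fingers": 0.0}]'

```text
clock: 29.08
position: [0.565, -0.2964, 0.2041]
ee_rot: [-0.001, 1.0, -0.001, 0.002]
ft_force: [-0.2, 0.3, -0.6]
grip_width: 0.999
grasp_force: 0.0
```

Request:
move_arm --plan '[{"delta_pos": [0, 0.0625, 0], "turn": [0, 0, 0], "fingers": 0.0}, {"delta_pos": [0, 0.125, 0], "turn": [0, 0, 0], "fingers": 0.0}, {"delta_pos": [0, 0.1875, 0], "turn": [0, 0, 0], "fingers": 0.0}, {"delta_pos": [0, 0.25, 0], "turn": [0, 0, 0], "fingers": 0.0}, {"delta_pos": [0, 0.3125, 0], "turn": [0, 0, 0], "fingers": 0.0}, {"delta_pos": [0, 0.375, 0], "turn": [0, 0, 0], "fingers": 0.0}, {"delta_pos": [0, 0.4375, 0], "turn": [0, 0, 0], "fingers": 0.0}, {"delta_pos": [0, 0.5, 0], "turn": [0, 0, 0], "fingers": 0.0}, {"delta_pos": [0, 0.5625, 0], "turn": [0, 0, 0], "fingers": 0.0}, {"delta_pos": [0, 0.5625, 0], "turn": [0, 0, 0], "fingers": 0.0}, {"delta_pos": [0, 0.5625, 0], "turn": [0, 0, 0], "fingers": 0.0}]'

```text
clock: 30.45
position: [0.5633, 0.1534, 0.2012]
ee_rot: [-0.001, 1.0, -0.001, -0.001]
ft_force: [0.1, -0.3, 0.2]
grip_width: 0.999
grasp_force: 0.0
```

Run:
```python
from workcell import *
from h import *
for n in("scene","top"):
    c=camera(n);print(n);measure(c);cv2.imwrite(f"pics/{n}9.png",c["color"][:,:,::-1])
```

```text
scene
cast [195 153  33  31] rim [ 0.4328 -0.2697  0.041 ] z 0.0436 hub [ 0.4385 -0.2681  0.0808] [ 0.4372 -0.2686] ell [211. 169.]
cast [162 186  27  31] rim [ 0.5644 -0.2936  0.0314] z 0.0437 hub [ 0.5672 -0.2897  0.081 ] [ 0.5662 -0.2906] ell [175. 202.]
cast [206 205  44  38] rim [ 0.5775 -0.1556  0.0492] z 0.0443 hub [ 0.5814 -0.153   0.0818] [ 0.58   -0.1537] ell [228. 224.]
top
cast [422 201  52  51] rim [ 0.5745 -0.1575  0.0486] z 0.0437 hub [ 0.5741 -0.1563  0.084 ] [ 0.5707 -0.1472] ell [447. 226.]
cast [503 216  34  32] rim [ 0.5614 -0.2956  0.0311] z 0.0451 hub [ 0.5608 -0.294   0.084 ] [ 0.5592 -0.2859] ell [520. 231.]
cast [490 280  44  42] rim [ 0.4314 -0.2736  0.0403] z 0.0442 hub [ 0.4317 -0.2715  0.0833] [ 0.4332 -0.2593] ell [512. 300.]
dark 82.5 (509.5, 306.2) z [ 0.4191 -0.2687  0.0366] [ 0.4179 -0.2745] [ 0.4176 -0.2763]
dark 66.0 (524.0, 297.7) z [ 0.4368 -0.2808  0.0824] [ 0.4332 -0.3033] [ 0.433  -0.3053]
dark 88.0 (493.2, 302.0) z [ 0.4299 -0.2349  0.0502] [ 0.4269 -0.2436] [ 0.4266 -0.2453]
dark 71.0 (517.6, 237.1) z [ 0.5498 -0.2914  0.0353] [ 0.5505 -0.2973] [ 0.5509 -0.2993]
dark 69.0 (445.9, 233.6) z [ 0.5616 -0.1541  0.0331] [ 0.5614 -0.1583] [ 0.5618 -0.1596]
dark 90.0 (506.2, 236.3) z [ 0.5518 -0.268   0.043 ] [ 0.5528 -0.2753] [ 0.5532 -0.2772]
dark 69.5 (427.7, 240.2) z [ 0.5487 -0.1177  0.0404] [ 0.5496 -0.1224] [ 0.55   -0.1235]
dark 62.5 (458.7, 215.4) z [ 0.5954 -0.1801  0.0356] [ 0.5961 -0.1849] [ 0.5967 -0.1863]
dark 83.0 (158.3, 204.9) z [0.6349 0.3978 0.0211] [0.6332 0.3974] [0.634 0.399]
```

View pics/top9.png

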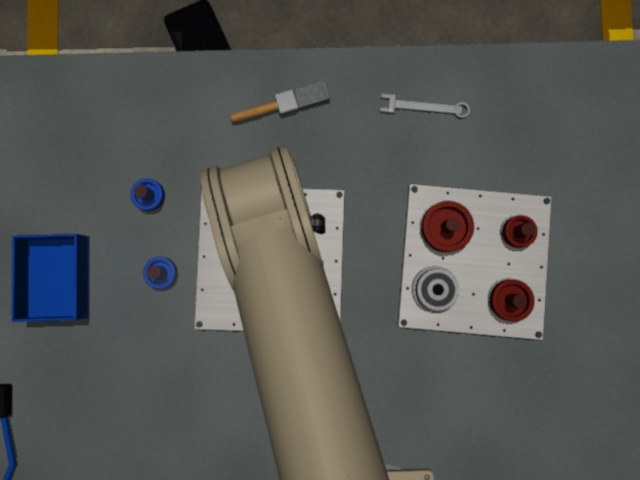

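The top view shows all three castings on their rings: large (447,226), small (520,231) and medium (512,300). Measured against the rings, each is centred within about 3 mm. Machined_b is unmoved at (436,290).

```bash
python3 -c "
from workcell import *
print(hand_in())"
```

```text
the job is handed in; nothing more can be done
None
```

I placed the three red castings on their own rings, largest first, each within about 3 mm of centre by camera. I then handed the job in at about 30 s of the 96 s allowed, and the hand-in call returned no verdict. Machined_b showed no movement in the last picture; the arm hid machined_a there, but it was never touched as far as I could tell.

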